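# Gauge the portioning mould's depth

## Robot

A 7-joint arm with a two-finger parallel gripper is mounted at the origin on the work surface. World frame = base frame: x ahead of the robot, y to its left, z up, the work surface at z = 0. Lengths are in m, angles in rad, forces in N, time in s.
With the tool pointing down it reaches from about 0.425 to 0.825 m from the base axis. Payload 3.6 kg.
Tool frame: the origin (TCP) lies midway between the tips of the shut fingers; the grasp point (between the pads) lies 19 mm behind it; z points along the fingers, y is the line along which they close (so a half turn about z gives the same grasp; the last joint's range is limited). The gripper opens to 93 mm and grips with 3 to 60 N. Pads are 15 mm wide; open, the fingers measure 128 mm over their backs; the gripper's body (75 mm by 188 mm) begins 65 mm behind the grasp point.
Start: joints at [1.192, 0.615, -0.013, 1.423, 0.008, 1.103, -0.04], TCP at [0.224, -0.61, 0.219] pointing down, gripper open.
Joint ranges: [-3.12, 3.12], [-0.3, 2.06], [-1.34, 1.32], [0.26, 2.42], [-1.36, 4.5], [0.01, 1.98], [-2.84, 2.84]. Speed limits (rad/s): [2.79, 2.79, 3.14, 3.14, 3.14, 3.14, 3.14].

## Interface

Orientations are given as a rotation vector (axis times angle).
In Python, from bench import ctrl gives the robot as it stands.
- The arm moves only by the shell command python3 -m crank 'ROWS' [FORCE]. ROWS is JSON, a list of rows, each a list of 7 numbers: the turn, a rotation vector about the tool's x, y, z as a fraction of full scale, then the shift along the tool's x, y, z as a fraction of full scale, then the closure in counts, from 0 (fully open) to 255 (shut). A call has exactly 8 rows; each row shifts and turns the commanded pose from where the row before left it, along the tool's axes as they then stand; what a row does not reach is not made up. Full scale, the value 1, is 0.5 m for a shift and 60 degrees for a turn. A row lasts 1/10 s, in which the tool goes at most 50 mm and 8.59 degrees, less where a joint would pass 70% of its speed; a pose out of reach is approached as far as the arm can. A call with a number of a shift or a turn outside -1 to 1 is refused whole. A call with a gripper value outside its range is refused whole. The fingers move at their own pace and stop on an object; FORCE is the grip in N (left out, the last holds). Time passes only in rows, so rows that do not move let the fingers close, or fill a call up. It gives the time, the measured TCP pose, the force, the opening and the grip force at its end, in the units of the state.
- ctrl.sense(): the state, without advancing time (a new reading comes with each control period).
- ctrl.snapshot(name): name is "scene" or "top" or "wrist"; returns (picture, depth): 400x640x3 uint8, blue, green, red; 400x640 float32, m along the optical axis (not along the pixel's ray), 0 where there is no reading.
- ctrl.camera_info(name): a dict with "K" (3x3 intrinsics, pixels), "pose" (4x4, takes a point from camera to world coordinates); the wrist camera has in their place "T_tool_cam" (4x4, takes a point from camera to tool coordinates, whose origin is the TCP and whose axes are the flange's). Camera axes: x right, y down, z forward; pixel columns grow to the right and rows downward; lengths in m; the calibration is good to about 2 mm. A picture is of the moment at which its call begins: read the wrist's pose just before it. camera_info takes no time and is no camera call.
- ctrl.job_done(): hands the job in; it is judged then, once.
The state is a dict: "time_s": time; "qpos": joint angles; "qvel": joint speeds; "joint_torque": joint torques, N m; "eef_pos": TCP position; "tool_rot": TCP orientation; "force": force on the tool from outside, world axes, zero at the start; "ft_torque": the same for the moment, N m; "grip_width": finger opening in m; "grip_force": force on a finger pad.
Only numpy, scipy, OpenCV 4.12 (cv2) and the standard library are available. Lean on these libraries where they do the work, as an engineer would, in place of code of your own. Each camera call takes 0.05 s, during which the arm holds its last target. There are 200 camera calls.

## Task

Check how deep the portioning mould is set: take the depth gauge from its stand by the knob, put its rod into the mould's bore with the foot flat on top of the block, then gently push the plunger down until the rod bottoms out on the floor of the bore, without ramming it. Leave the gauge standing there, foot flat and rod on the bottom, so that the depth can be read off, and leave the other things on the table alone.

Things in the scene. Friction and masses are not known exactly. Their poses are not given: they have to be found in the camera images.
- gauge: the depth gauge without its plunger: a steel foot disc (58 mm across, 8 mm thick) under a round hub (34 mm across, to 38 mm above the foot's underside). Loose, about 240 g, and the plunger about 140 g. Origin at the centre of the foot's underside, z up along the plunger. It starts upright, foot on the stand, rod in the stand's hole. Lifted by the knob, the hub and foot hang on the plunger.
- gauge_knob (a point): centre of the plunger's round black knob (24 mm across, 26 mm tall), the thing to hold; the only black knob that stands upright above a rod. It lies 153 mm above the rod's tip. Between the knob and the hub there is bare rod, 16 mm across.
- plunger_tip (a point): the lowest point of the plunger's rod: steel, 16 mm across with a round end. It starts 22 to 32 mm below the foot's underside.
- plunger (a joint): how far the plunger is pushed down through the hub, m: 0 is fully up (tip 22 mm below the foot), 0.068 fully down (tip 90 mm below the foot). A stiff slide: it takes about 5 N to move it either way and it stays where it is left.
- mould_mouth (a point): centre of the bore's mouth, on the top face of the portioning mould, 110 mm above the table. The mould is an aluminium block, 70 x 70 mm seen from above, on a base plate 100 x 120 mm, bolted down. One vertical round blind bore, 22 mm across. Its floor is an adjustable plug, locked somewhere from 48 to 80 mm below the mouth; where is not measured. Its lock is trusted to 25 N only: the gauge should never press on the mould harder than that, its own weight of about 4 N included.
- mould: the mould as a whole; origin at the centre of the base plate's underside, on the table, straight under the bore; z up.
- stand_top (a point): centre of the top of the gauge's stand: a white plastic block 90 x 90 mm, 45 mm tall, fixed, with a hole 30 mm across right through it.
- beaker: bystander: open steel beaker, 72 mm across, 80 mm tall; origin under its centre, on the table.
- spice_jar: bystander: glass jar with a steel cap, 52 mm across, 90 mm tall; origin under its centre.
- scraper: bystander: dough scraper lying flat, steel blade 100 x 140 mm with a wooden grip 20 mm tall along one edge; origin under its centre.
Mind the look-alikes: they are no part of the job. What is shaped like the gauge but blue or pink is not meant.

How it is judged:
On the way:
1. the gauge's foot sits flat on the mould with the rod in the bore (z of gauge in the frame of mould_mouth below 0.003 m and horizontal distance between plunger_tip and mould_mouth below 0.006 m and angle between gauge's own z axis and vertical below 0.06 rad), for 0.1 s.
At the end, for the whole second after the job is handed in: The gauge stands at rest on the mould, released: foot within 3 mm of the mould's top face and within 0.06 rad of level, rod in the bore, its tip within about 2 mm of the bore's floor (all of step 1 and z of gauge in the frame of mould_mouth above -0.003 m and distance between plunger_tip and floor_c0 below 0.0125 m and linear speed of gauge below 0.01 m/s); the robot touches nothing.
It fails at once if the gauge (with its plunger) and the mould press on each other with more than 25 N (contact force between gauge and mould above 25 N).
It fails at once if a bystander (beaker, jar, scraper) is moved by more than 30 mm (distance of any of beaker, spice_jar, scraper from where it was at the start of the episode above 0.03 m).
It also fails if it takes over 45 s, if anything falls off the work surface, if the arm or the gripper's body presses on something with over 40 N, if the wrist force passes 120 N, or if a joint passes its speed limit or range.

## Working session

There is one attempt and no reset: what is moved stays moved. The work goes in short steps, Python scripts to look and compute and a shell command to move; the robot and the scene stay as the last step left them, time stands still between calls to the robot, and variables do not carry over. Pictures are saved under pics/ and viewed, at most 10 in all, crops included, and the job is handed in when it is done.

```bash
ls; mkdir -p pics; python3 - <<'E'
from bench import ctrl
import cv2,numpy as np
print(ctrl.sense())
for n in("scene","top"):
    p,d=ctrl.snapshot(n);cv2.imwrite(f"pics/{n}0.png",p);np.save(f"pics/{n}0.npy",d);print(ctrl.camera_info(n))
print(ctrl.camera_info("wrist"))
E
```

```text
pics
{'time_s': 0.0, 'qpos': array([ 1.1925082 ,  0.61588106, -0.01261307,  1.42486809,  0.00811317,
        1.10340523, -0.04041179]), 'qvel': array([ 0.0011226 , -0.00014677,  0.00103694, -0.00057346,  0.00128513,
       -0.00033647, -0.00096872]), 'joint_torque': array([-5.97893650e-04, -4.58927679e+01,  2.09029815e-01, -1.65744227e+01,
       -6.10260037e-02,  2.03100377e-02,  2.09890140e-04]), 'eef_pos': array([ 0.22370897, -0.60945739,  0.21751617]), 'tool_rot': array([-3.09067798e+00, -5.49400691e-01,  7.65604598e-04]), 'force': array([-0.27070989, -0.20050949,  0.5753362 ]), 'ft_torque': array([-0.01330921,  0.00877606,  0.04058237]), 'grip_force': 0.0, 'grip_width': 0.09307197705889171}
{'K': array([[497.67351437,   0.        , 318.10118165],
       [  0.        , 497.67351437, 205.79477621],
       [  0.        ,   0.        ,   1.        ]]), 'pose': array([[-0.7295713 ,  0.57508482, -0.37013939,  1.19925034],
       [ 0.68386637,  0.60771654, -0.40374175,  0.63843528],
       [-0.00724592, -0.54768427, -0.83665371,  1.46384126],
       [ 0.        ,  0.        ,  0.      
[... 251 characters left out ...]
      [-0.99988173, -0.00317364, -0.01504841, -0.00443886],
       [ 0.01523254, -0.06945372, -0.99746887,  1.46645116],
       [ 0.        ,  0.        ,  0.        ,  1.        ]])}
{'K': array([[305.10879776,   0.        , 314.34098756],
       [  0.        , 305.10879776, 201.07627922],
       [  0.        ,   0.        ,   1.        ]]), 'T_tool_cam': array([[ 1.09545827e-03, -9.53775298e-01, -3.00518685e-01,
         8.45540822e-02],
       [ 9.99998994e-01,  1.31552073e-03, -5.29930495e-04,
         6.12555109e-04],
       [ 9.00773177e-04, -3.00517803e-01,  9.53775780e-01,
        -1.65202498e-01],
       [ 0.00000000e+00,  0.00000000e+00,  0.00000000e+00,
         1.00000000e+00]])}
```

View pics/scene0.png

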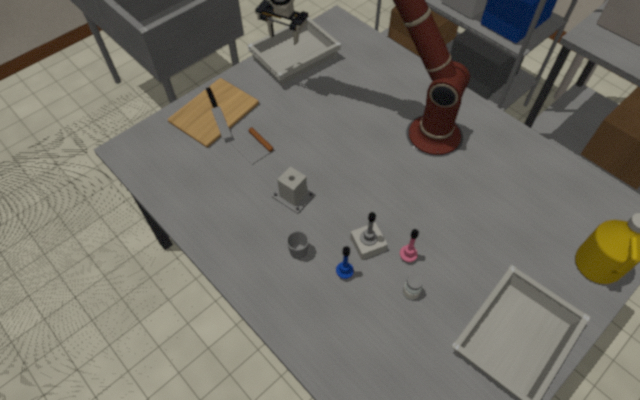

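View pics/top0.png

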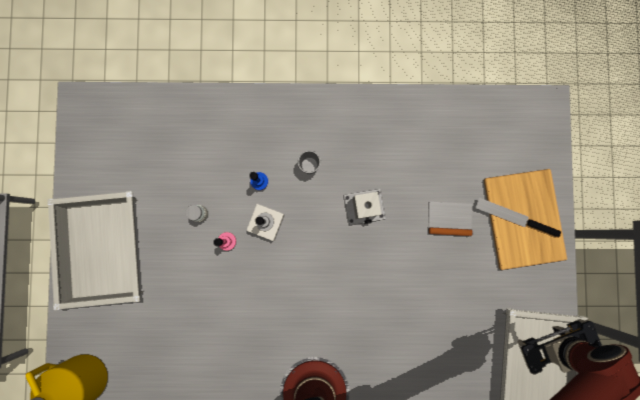

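Knob candidates: the scene view (left) shows three dark knobs above rods and a knife handle at (211,97). The knobs are the steel gauge on its white stand at (371,217), the blue one at (345,252) and the pink one at (414,234). In the top view they are at about (261,220), (255,176) and (220,243), with the knife handle at (543,228). I choose the steel gauge on the white stand. The mould bore is at about (368,205) in the top view.

```bash
cat > h.py <<'E'
import cv2,numpy as np
from bench import ctrl
from scipy.spatial.transform import Rotation as R
def cam(n):
    c=ctrl.camera_info(n)
    if n=="wrist":
        s=ctrl.sense();T=np.eye(4);T[:3,:3]=R.from_rotvec(s["tool_rot"]).as_matrix();T[:3,3]=s["eef_pos"]
        return c["K"],T@c["T_tool_cam"]
    return c["K"],c["pose"]
def ray(C,uv):
    K,P=C;d=P[:3,:3]@np.linalg.inv(K)@np.array([uv[0],uv[1],1.]);return P[:3,3],d
def plane(C,uv,z):
    o,d=ray(C,uv);return o+d*(z-o[2])/d[2]
def cross(r1,r2):
    (a,d),(b,e)=r1,r2;s=np.linalg.lstsq(np.c_[d,-e],b-a,rcond=None)[0]
    p,q=a+d*s[0],b+e*s[1];return (p+q)/2,np.linalg.norm(p-q)
def blobs(mask,roi,amin=8):
    x0,y0,x1,y1=roi;m=np.zeros_like(mask);m[y0:y1,x0:x1]=mask[y0:y1,x0:x1]
    n,l,s,c=cv2.connectedComponentsWithStats(m)
    return [(np.round(c[i],1),s[i].tolist()) for i in range(1,n) if s[i,4]>=amin]
E
python3 - <<'E'
from h import *
S=cv2.imread("pics/scene0.png");T=cv2.imread("pics/top0.png")
dk=lambda p:((p.max(2)<60)*255).astype(np.uint8)
print("scene knob",blobs(dk(S),(355,200,390,240)));print("top knob",blobs(dk(T),(245,205,285,240)))
print("top bore",blobs(dk(T),(355,190,385,222),4));print("scene bore",blobs(dk(S),(278,168,308,195),3))
wt=lambda p:((p.min(2)>185)*255).astype(np.uint8)
print("stand",blobs(wt(T),(240,195,290,245),50),"mould",blobs(wt(T),(340,185,390,225),50))
d=np.load("pics/top0.npy");print(d[212:228:2,254:276:2])
a=cv2.resize(S[190:280,320:440],None,fx=4,fy=4,interpolation=2);b=cv2.resize(T[160:250,200:290],None,fx=4,fy=4,interpolation=2)
c=cv2.resize(S[160:215,265:315],None,fx=4,fy=4);e=cv2.resize(T[180:235,335:395],None,fx=4,fy=4)
o=np.zeros((590,800,3),np.uint8);o[:360,:480]=a[:360,:480];o[:360,480:800]=b[:,:320]
o[365:585,:200]=c;o[365:585,210:450]=e;cv2.imwrite("pics/crop1.png",o)
E
```

```text
scene knob [(array([371.4, 217.6]), [368, 213, 8, 12, 59]), (array([369.9, 238.4]), [366, 237, 8, 3, 13])]
top knob [(array([259.8, 220.6]), [256, 217, 9, 8, 56])]
top bore [(array([367.7, 219.9]), [364, 218, 8, 4, 23])]
scene bore []
stand [(array([266.3, 220.9]), [248, 205, 35, 35, 386])] mould [(array([367.6, 203.9]), [356, 193, 25, 24, 360])]
[[1.4239002 1.4141318 1.4186096 1.4224126 1.4204811 1.4193189 1.4172859
  1.4255748 1.4168236 1.423284  1.417702 ]
 [1.4188967 1.4229205 1.4175905 1.4091994 1.4063741 1.4114374 1.4137602
  1.4118798 1.415504  1.4213829 1.4157734]
 [1.4197711 1.4153334 1.4170485 1.4085457 1.3808527 1.379172  1.4154286
  1.4155983 1.4156142 1.4185714 1.4230872]
 [1.4144396 1.2779219 1.2735616 1.2711762 1.2793103 1.377906  1.3802629
  1.4012469 1.4063642 1.4104732 1.4191791]
 [1.4139122 1.271659  1.2765094 1.2727075 1.2753643 1.3516315 1.3744383
  1.3752099 1.408253  1.4099191 1.4208286]
 [1.4119064 1.2765929 1.2752893 1.2717109 1.2777568 1.3467795 1.3857876
  1.3781453 1.4056417 1.4084432 1.4220593]
 [1.4136425 1.4030092 1.2757944 1.2710562 1.3797457 1.3766124 1.3760668
  1.3914804 1.4095479 1.4089996 1.4213818]
 [1.4177823 1.4054075 1.4059067 1.3806056 1.3786232 1.3806001 1.3889455
  1.410452  1.4118679 1.4176252 1.4137663]]
```

View pics/crop1.png

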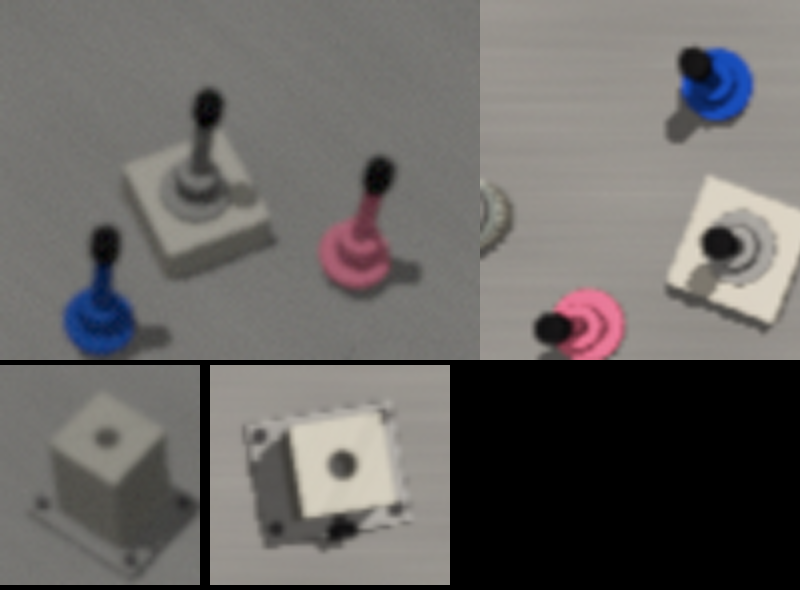

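The crop confirms it: the steel gauge on the white stand has its knob at scene (371,217), and the others are blue and pink. The mould's bore is at scene (291.8,178) and top (368,204.8).

```bash
python3 - <<'E'
from h import *
S,T=cam("scene"),cam("top")
print("knob 2view",cross(ray(S,(371.4,217.6)),ray(T,(259.8,220.6))))
print("knob top-plane",plane(T,(259.8,220.6),.18),plane(S,(371.4,217.6),.17))
print("stand",plane(T,(265.5,222),.045))
print("mouth",plane(T,(368,204.8),.11),plane(S,(291.8,178),.11))
s=ctrl.sense();print(s["eef_pos"],R.from_rotvec(s["tool_rot"]).as_matrix().round(3))
E
```

```text
knob 2view (array([0.53694602, 0.15684761, 0.16803082]), np.float64(0.00012134727294702996))
knob top-plane [0.53661383 0.15540537 0.18      ] [0.53799584 0.15753681 0.17      ]
stand [0.53554882 0.15426127 0.045     ]
mouth [ 0.58673939 -0.16095398  0.11      ] [ 0.58810002 -0.1577611   0.11      ]
[ 0.22374364 -0.6095282   0.21757523] [[ 0.939  0.345 -0.001]
 [ 0.345 -0.939  0.002]
 [-0.    -0.002 -1.   ]]
```

```bash
python3 -m crank '[[0,0,0,0.062,-0.037,-0.008,0],[0,0,0,0.062,-0.037,-0.008,0],[0,0,0,0.062,-0.037,-0.008,0],[0,0,0,0.062,-0.037,-0.008,0],[0,0,0,0.062,-0.037,-0.008,0],[0,0,0,0.062,-0.037,-0.008,0],[0,0,0,0.062,-0.037,-0.008,0],[0,0,0,0.062,-0.037,-0.008,0]]' 20; python3 -m crank '[[0,0,0,0.062,-0.037,-0.008,0],[0,0,0,0.062,-0.037,-0.008,0],[0,0,0,0.062,-0.037,-0.008,0],[0,0,0,0.062,-0.037,-0.008,0],[0,0,0,0.062,-0.037,-0.008,0],[0,0,0,0.062,-0.037,-0.008,0],[0,0,0,0.062,-0.037,-0.008,0],[0,0,0,0,0,0,0]]'
python3 - <<'E'
from h import *
C=cam("wrist");p,d=ctrl.snapshot("wrist");cv2.imwrite("pics/w1.png",p);np.savez("pics/w1.npz",K=C[0],P=C[1],d=d)
E
```

```text
time_s: 0.9
eef_pos: [0.4063, -0.3843, 0.2504]
tool_rot: [-3.092, -0.55, 0.001]
force: [0.4, -0.4, 0.4]
grip_width: 0.0928
grip_force: 0.0
time_s: 1.7
eef_pos: [0.5683, -0.1821, 0.2784]
tool_rot: [-3.086, -0.566, -0.005]
force: [-0.3, -0.2, 0.3]
grip_width: 0.0936
grip_force: 0.0
```

View pics/w1.png

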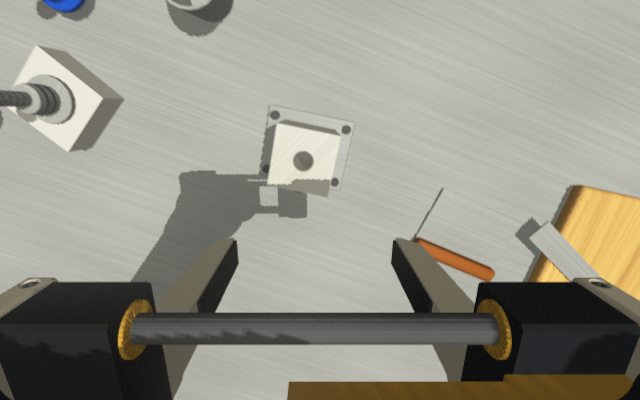

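The wrist view shows the mould's bore at about (303,160), with the stand and gauge at the left edge near (45,98).

```bash
python3 - <<'E'
from h import *
z=np.load("pics/w1.npz");C=(z["K"],z["P"]);g=cv2.cvtColor(cv2.imread("pics/w1.png"),6)
b=blobs(((g<165)*255).astype(np.uint8),(288,146,318,175));print(b)
for c,_ in b:print("mouth",plane(C,c,.11))
s=ctrl.sense();M=R.from_rotvec(s["tool_rot"]).as_matrix();print(s["eef_pos"],M.round(4))
print("to (0.537,0.156,z .281) tool:",M.T@(np.array([.537,.156,.28])-s["eef_pos"])/.5)
E
```

```text
[(array([302.8, 160.8]), [293, 151, 20, 20, 307])]
mouth [ 0.58853303 -0.16052288  0.11      ]
[ 0.56623733 -0.18588565  0.27813879] [[ 9.365e-01  3.505e-01 -1.000e-04]
 [ 3.505e-01 -9.365e-01  2.000e-03]
 [ 6.000e-04 -1.900e-03 -1.000e+00]]
to (0.537,0.156,z .281) tool: [ 0.18493252 -0.66088632 -0.00236051]
```

```bash
python3 -m crank '[[0,0,0,0.026,-0.094,0,0],[0,0,0,0.026,-0.094,0,0],[0,0,0,0.026,-0.094,0,0],[0,0,0,0.026,-0.094,0,0],[0,0,0,0.026,-0.094,0,0],[0,0,0,0.026,-0.094,0,0],[0,0,0,0.026,-0.094,0,0],[0,0,0,0,0,0,0]]'
python3 - <<'E'
from h import *
ctrl.snapshot("wrist");ctrl.snapshot("wrist")
C=cam("wrist");p,d=ctrl.snapshot("wrist");cv2.imwrite("pics/w2.png",p);np.savez("pics/w2.npz",K=C[0],P=C[1],d=d)
print(ctrl.sense()["eef_pos"])
E
```

```text
time_s: 2.55
eef_pos: [0.5345, 0.1589, 0.2784]
tool_rot: [-3.084, -0.568, 0.001]
force: [-0.3, 0.3, -0.1]
grip_width: 0.0929
grip_force: 0.0
[0.53701164 0.14840846 0.27826031]
```

View pics/w2.png

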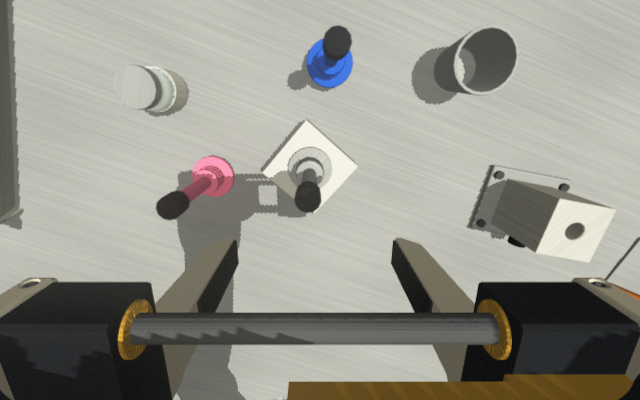

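The wrist view shows the steel gauge's knob at about (308,195), its hub and foot at (309,168), and blue and pink clear of it.

```bash
python3 - <<'E'
from h import *
z=np.load("pics/w2.npz");C=(z["K"],z["P"]);p=cv2.imread("pics/w2.png")
b=blobs(((p.max(2)<60)*255).astype(np.uint8),(285,165,335,225));print(b)
s=ctrl.sense();M=R.from_rotvec(s["tool_rot"]).as_matrix();e=s["eef_pos"]
c=b[0][0];dm=z["d"][190:204,302:315];dd=np.median(dm);K,P=C
print("depth",dd,"z",(P@np.r_[ray(C,c)[1]@P[:3,:3]*dd,1])[:3])
k=plane(C,c,.176);k2=cross(ray(C,c),ray(cam("top"),(259.8,220.6)));print(k,k2)
for zt in (.152,):
    print("d tool m",M.T@(np.array([k[0],k[1],zt])-e))
E
```

```text
[(array([307.5, 197. ]), [295, 182, 25, 30, 545])]
depth 0.2668204 z [0.54178753 0.15797929 0.18784637]
[0.53833635 0.15699755 0.176     ] (array([0.53683091, 0.15655748, 0.17080895]), np.float64(2.3951268154679652e-05))
d tool m [ 0.00436181 -0.00786673  0.12623899]
```

```bash
python3 -m crank '[[0,0,0,0.004,-0.008,0,0],[0,0,0,0.004,-0.007,0,0],[0,0,0,0,0,0.05,0],[0,0,0,0,0,0.05,0],[0,0,0,0,0,0.05,0],[0,0,0,0,0,0.05,0],[0,0,0,0,0,0.05,0],[0,0,0,0,0,0,0]]' 40
python3 -m crank '[[0,0,0,0,0,0,255],[0,0,0,0,0,0,255],[0,0,0,0,0,0,255],[0,0,0,0,0,0,255],[0,0,0,0,0,0,255],[0,0,0,0,0,0,255],[0,0,0,0,0,0,255],[0,0,0,0,0,0,255]]' 40
```

```text
time_s: 3.5
eef_pos: [0.536, 0.1574, 0.1506]
tool_rot: [3.092, 0.547, -0.012]
force: [-0.6, 0.2, 0.3]
grip_width: 0.0929
grip_force: 0.0
time_s: 4.3
eef_pos: [0.538, 0.1592, 0.1537]
tool_rot: [-3.093, -0.55, 0.0]
force: [-0.6, -0.4, -0.0]
grip_width: 0.0336
grip_force: 0.0
```

```bash
python3 -m crank '[[0,0,0,0,0,0,255],[0,0,0,0,0,0,255],[0,0,0,0,0,0,255],[0,0,0,0,0,0,255],[0,0,0,0,0,0,255],[0,0,0,0,0,0,255],[0,0,0,0,0,0,255],[0,0,0,0,0,0,255]]' 40
```

```text
time_s: 5.1
eef_pos: [0.5381, 0.159, 0.1536]
tool_rot: [3.093, 0.55, -0.0]
force: [0.7, -0.4, -0.3]
grip_width: 0.0237
grip_force: 40.0
```

```bash
python3 -m crank '[[0,0,0,0,0,-0.03,255],[0,0,0,0,0,-0.044,255],[0,0,0,0,0,-0.044,255],[0,0,0,0,0,-0.044,255],[0,0,0,0,0,-0.044,255],[0,0,0,0,0,-0.044,255],[0,0,0,0,0,-0.03,255],[0,0,0,0,0,0,255]]' 40
python3 - <<'E'
from h import *
ctrl.snapshot("wrist");ctrl.snapshot("wrist")
s=ctrl.sense();print(s["eef_pos"],s["force"],s["ft_torque"],s["grip_width"])
p,d=ctrl.snapshot("scene");C=cam("wrist");w,d2=ctrl.snapshot("wrist");cv2.imwrite("pics/w3.png",w);np.savez("pics/w3.npz",K=C[0],P=C[1],d=d2);cv2.imwrite("pics/s3.png",p)
o=np.zeros((400,800,3),np.uint8);o[:,:500]=w[:,70:570];o[:360,500:800]=cv2.resize(p[150:240,335:410],None,fx=4,fy=4);cv2.imwrite("pics/c3.png",o)
M=R.from_rotvec(s["tool_rot"]).as_matrix();print(M.round(4));print("to mouth",M.T@(np.array([.588,-.160,.28])-s["eef_pos"])/.5)
E
```

```text
time_s: 5.9
eef_pos: [0.5386, 0.1602, 0.2952]
tool_rot: [-3.092, -0.551, -0.005]
force: [-0.6, -0.1, -4.2]
grip_width: 0.0233
grip_force: 40.0
[0.53713144 0.15932475 0.292566  ] [-0.32582877  0.01192157 -2.88440417] [-0.05109906  0.04420572  0.0253664 ] 0.023415875976498423
[[ 9.386e-01  3.451e-01 -2.300e-03]
 [ 3.451e-01 -9.386e-01 -2.000e-04]
 [-2.300e-03 -6.000e-04 -1.000e+00]]
to mouth [-0.12485305  0.63453877  0.02505003]
```

View pics/c3.png

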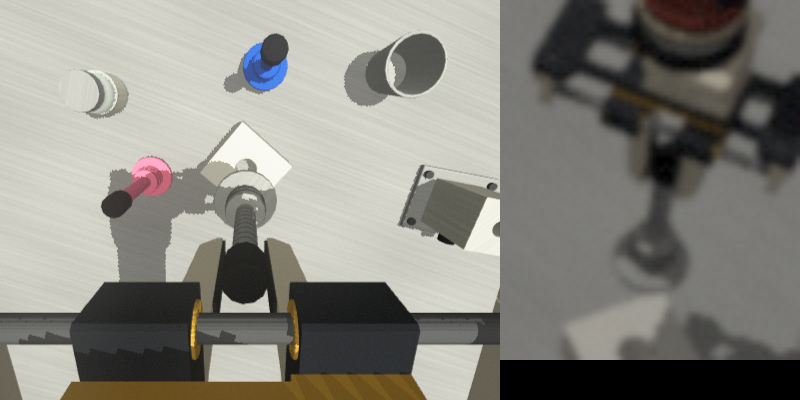

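The gauge hangs from the fingers with its hub and foot, upright, clear of the stand (foot at crop (245,198)). Next I carry it over the mould.

```bash
python3 -m crank '[[0,0,0,-0.004,0.02,0,255],[0,0,0,-0.008,0.04,0,255],[0,0,0,-0.009,0.045,0,255],[0,0,0,-0.009,0.045,0,255],[0,0,0,-0.009,0.045,0,255],[0,0,0,-0.009,0.045,0,255],[0,0,0,-0.009,0.045,0,255],[0,0,0,-0.009,0.045,0,255]]' 40; python3 -m crank '[[0,0,0,-0.009,0.045,0,255],[0,0,0,-0.009,0.045,0,255],[0,0,0,-0.009,0.045,0,255],[0,0,0,-0.009,0.045,0,255],[0,0,0,-0.009,0.045,0,255],[0,0,0,-0.009,0.045,0,255],[0,0,0,-0.009,0.045,0,255],[0,0,0,-0.004,0.02,0,255]]' 40
python3 - <<'E'
from h import *
for i in range(4):ctrl.snapshot("wrist")
C=cam("wrist");w,d2=ctrl.snapshot("wrist");cv2.imwrite("pics/w4.png",w);np.savez("pics/w4.npz",K=C[0],P=C[1],d=d2)
p,d=ctrl.snapshot("scene");cv2.imwrite("pics/s4.png",p)
t,d=ctrl.snapshot("top");cv2.imwrite("pics/t4.png",t)
s=ctrl.sense();print(s["eef_pos"],s["force"],s["tool_rot"])
o=np.zeros((600,800,3),np.uint8);o[:300,:400]=w[80:380,120:520];o[:360,400:800]=cv2.resize(p[135:207,255:335],None,fx=5,fy=5,interpolation=2);o[300:600,:380]=cv2.resize(t[175:235,330:406],None,fx=5,fy=5);cv2.imwrite("pics/c4.png",o)
E
```

```text
time_s: 6.9
eef_pos: [0.5636, -0.0091, 0.2929]
tool_rot: [3.093, 0.548, -0.003]
force: [0.7, -0.2, -3.5]
grip_width: 0.0235
grip_force: 40.0
time_s: 7.7
eef_pos: [0.5892, -0.1803, 0.2925]
tool_rot: [3.093, 0.542, -0.004]
force: [-0.3, 0.4, -3.1]
grip_width: 0.0231
grip_force: 40.0
[ 0.59038501 -0.17379752  0.2937434 ] [ 0.07887745  0.51372888 -3.35529834] [-3.09101827e+00 -5.53917040e-01 -4.16721410e-04]
```

View pics/c4.png

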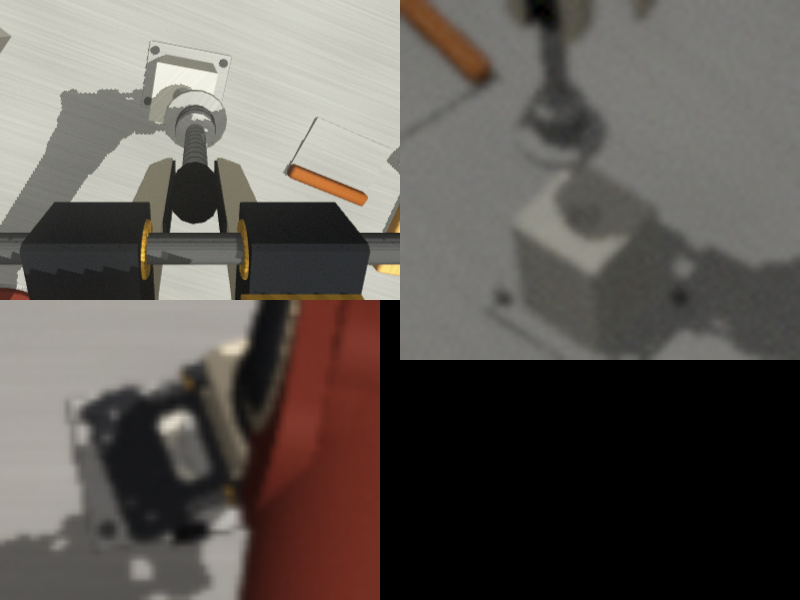

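The gauge hangs upright about 14 mm past the bore: foot at wrist pixel (316,199). In the scene crop the foot is above the block, whose bore is at about crop (585,215). I work out the foot's place in the tool frame and the shift left to make.

```bash
python3 - <<'E'
from h import *
T=ctrl.camera_info("wrist")["T_tool_cam"]
for n in("w3","w4"):
    z=np.load(f"pics/{n}.npz");K=z["K"];d=z["d"];v,u=np.mgrid[160:250,270:365]
    dd=d[160:250,270:365];X=np.stack([(u-K[0,2])/K[0,0]*dd,(v-K[1,2])/K[1,1]*dd,dd,np.ones_like(dd)],-1)@T.T
    q=X[dd>0];m=(q[:,2]>.093)&(q[:,2]<.112)&(np.hypot(q[:,0],q[:,1])<.045);f=q[m]
    z0=np.median(f[:,2]);A=np.c_[f[:,:2],np.ones(len(f))];print(n,len(f),"foot top z",z0,"slopes",np.linalg.lstsq(A,f[:,2],rcond=None)[0].round(3))
    (c,r)=cv2.minEnclosingCircle((f[:,:2]*1000).astype(np.float32));print("circle mm",c,r,"y range",f[:,1].min(),f[:,1].max(),"xmax",f[:,0].max())
    h=q[(q[:,2]<.080)&(q[:,2]>.062)&(np.hypot(q[:,0],q[:,1])<.03)];print("hub",len(h),np.median(h[:,2]) if len(h) else 0,h[:,:2].min(0),h[:,:2].max(0))
s=ctrl.sense();M=R.from_rotvec(s["tool_rot"]).as_matrix();print("to mouth m",M.T@(np.array([.588,-.160,s["eef_pos"][2]])-s["eef_pos"]),s["eef_pos"],M[:,2])
E
```

```text
w3 1504 foot top z 0.10137826524019797 slopes [ 0.011 -0.004  0.101]
circle mm (-0.05912822484970093, 1.1158638000488281) 28.870616912841797 y range -0.027362120187200058 0.029811845350304202 xmax 0.028604002358009945
hub 902 0.07148437351414198 [-0.01269067 -0.01599189] [0.01723203 0.01801052]
w4 1505 foot top z 0.1013738283149398 slopes [ 0.013 -0.005  0.101]
circle mm (0.03122776746749878, 1.178911566734314) 28.82708740234375 y range -0.027418735955054386 0.029594221823664012 xmax 0.028625054729963566
hub 900 0.07159699760744903 [-0.01288927 -0.01592826] [0.01748179 0.01800291]
to mouth m [ 2.55463023e-03 -1.37671145e-02  1.87151761e-05] [ 0.59038501 -0.17379752  0.2937434 ] [ 2.57630147e-05  1.36086892e-03 -9.99999074e-01]
```

```bash
python3 -m crank '[[0,0,0,0.003,-0.014,0,255],[0,0,0,0.0025,-0.014,0,255],[0,0,0,0,0,0.02,255],[0,0,0,0,0,0.02,255],[0,0,0,0,0,0.02,255],[0,0,0,0,0,0.02,255],[0,0,0,0,0,0,255],[0,0,0,0,0,0,255]]' 40
python3 - <<'E'
from h import *
for i in range(4):p,d=ctrl.snapshot("scene")
cv2.imwrite("pics/s5.png",p);s=ctrl.sense();print(s["eef_pos"],s["force"],s["tool_rot"])
M=R.from_rotvec(s["tool_rot"]).as_matrix();print("left",M.T@(np.array([.588,-.160,s["eef_pos"][2]])-s["eef_pos"]))
K,P=cam("scene");
for q in ([*s["eef_pos"][:2],s["eef_pos"][2]-.134],[.588,-.16,.11]):
    c=P[:3,:3].T@(np.array(q)-P[:3,3]);print("px",(K@c/c[2])[:2])
cv2.imwrite("pics/c5.png",cv2.resize(p[140:200,255:325],None,fx=8,fy=8,interpolation=2))
E
```

```text
time_s: 8.85
eef_pos: [0.588, -0.162, 0.2532]
tool_rot: [-3.093, -0.549, 0.001]
force: [-0.8, 0.3, -4.1]
grip_width: 0.0235
grip_force: 40.0
[ 0.58839167 -0.16187677  0.2542848 ] [ 0.87957342  0.34355164 -4.43533973] [3.09266798e+00 5.49664739e-01 1.97892778e-03]
left [ 2.79016853e-04 -1.89679374e-03 -9.48685949e-07]
px [290.7666201  175.51356571]
px [291.38310615 177.59578041]
```

View pics/c5.png

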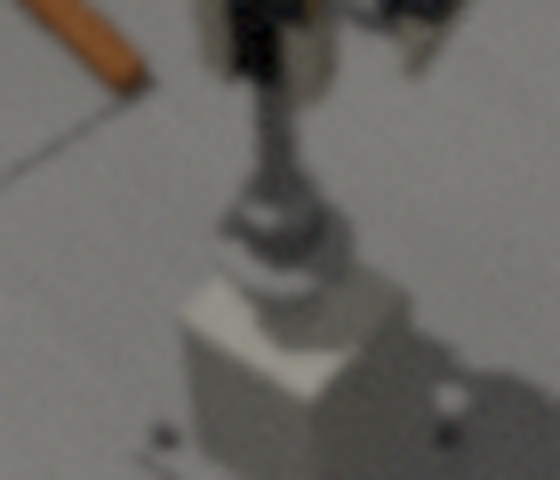

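```bash
python3 -m crank '[[0,0,0,0,-0.004,0,255],[0,0,0,0,0,0.006,255],[0,0,0,0,0,0.006,255],[0,0,0,0,0,0.006,255],[0,0,0,0,0,0.006,255],[0,0,0,0,0,0.006,255],[0,0,0,0,0,0.006,255],[0,0,0,0,0,0,255]]' 40;python3 -m crank '[[0,0,0,0,0,0.006,255],[0,0,0,0,0,0.006,255],[0,0,0,0,0,0,255],[0,0,0,0,0,0,255],[0,0,0,0,0,0,255],[0,0,0,0,0,0,255],[0,0,0,0,0,0,255],[0,0,0,0,0,0,255]]' 40
```

```text
time_s: 9.85
eef_pos: [0.5869, -0.1598, 0.235]
tool_rot: [-3.093, -0.55, 0.002]
force: [0.5, 0.8, -3.8]
grip_width: 0.0233
grip_force: 40.0
time_s: 10.65
eef_pos: [0.5874, -0.1599, 0.2298]
tool_rot: [-3.093, -0.55, -0.0]
force: [0.5, 0.1, -2.9]
grip_width: 0.0233
grip_force: 40.0
```

```bash
python3 -m crank '[[0,0,0,0,0,0.004,255],[0,0,0,0,0,0.004,255],[0,0,0,0,0,0.004,255],[0,0,0,0,0,0.004,255],[0,0,0,0,0,0.004,255],[0,0,0,0,0,0.004,255],[0,0,0,0,0,0,255],[0,0,0,0,0,0,255]]' 40
python3 - <<'E'
from h import *
T=ctrl.camera_info("wrist")["T_tool_cam"]
for i in range(2):C=cam("wrist");w,d=ctrl.snapshot("wrist")
s=ctrl.sense();print(s["eef_pos"],s["force"],s["ft_torque"]);K=C[0]
v,u=np.mgrid[150:250,260:370];dd=d[150:250,260:370]
q=(np.stack([(u-K[0,2])/K[0,0]*dd,(v-K[1,2])/K[1,1]*dd,dd,np.ones_like(dd)],-1)@C[1].T)[dd>0]
rr=np.hypot(q[:,0]-.5875,q[:,1]+.16)
f=q[(rr<.027)&(rr>.019)&(q[:,2]<.14)];print("foot top z pct",np.percentile(f[:,2],[5,25,50,75,95]),len(f))
A=np.c_[f[:,:2]-[.5875,-.16],np.ones(len(f))];print("slope",np.linalg.lstsq(A,f[:,2],rcond=None)[0])
m=q[(rr>.031)&(rr<.047)&(q[:,2]>.09)];print("mould top z",np.median(m[:,2]),len(m))
cv2.imwrite("pics/w6.png",w)
E
```

```text
time_s: 11.45
eef_pos: [0.5875, -0.16, 0.2183]
tool_rot: [3.093, 0.55, 0.001]
force: [-1.4, 0.8, 0.0]
grip_width: 0.0232
grip_force: 40.0
[ 0.58754662 -0.15994961  0.21823287] [-0.73746367  0.26880929  1.6454038 ] [ 0.05723345  0.21857684 -0.01669559]
foot top z pct [0.11626954 0.11683975 0.11729297 0.11780069 0.11841381] 959
slope [-0.00125692 -0.0032079   0.11733759]
mould top z 0.10913939675466944 2103
```

The foot lies flat on the block (foot top 8.2 mm above the mould top, slope below 0.004). Now I push the plunger down gently, watching the force.

```bash
python3 -m crank '[[0,0,0,0,0,0.002,255],[0,0,0,0,0,0.003,255],[0,0,0,0,0,0.003,255],[0,0,0,0,0,0.004,255],[0,0,0,0,0,0.004,255],[0,0,0,0,0,0.004,255],[0,0,0,0,0,0.004,255],[0,0,0,0,0,0.004,255]]' 40
```

```text
time_s: 12.35
eef_pos: [0.5875, -0.1601, 0.2035]
tool_rot: [3.093, 0.55, 0.001]
force: [-1.2, -1.0, 3.6]
grip_width: 0.0236
grip_force: 40.0
```

```bash
cat > ok.py <<'E'
from bench import ctrl
import sys
s=ctrl.sense();print("CHK",round(s["eef_pos"][2],4),round(s["force"][2],1));sys.exit(s["force"][2]>6)
E
python3 -m crank '[[0,0,0,0,0,0,255],[0,0,0,0,0,0,255],[0,0,0,0,0,0.0006,255],[0,0,0,0,0,0.0006,255],[0,0,0,0,0,0.0006,255],[0,0,0,0,0,0.0006,255],[0,0,0,0,0,0.0006,255],[0,0,0,0,0,0.0006,255]]' 10 && python3 ok.py && python3 -m crank '[[0,0,0,0,0,0.0006,255],[0,0,0,0,0,0.0006,255],[0,0,0,0,0,0.0006,255],[0,0,0,0,0,0.0006,255],[0,0,0,0,0,0.0006,255],[0,0,0,0,0,0.0006,255],[0,0,0,0,0,0.0006,255],[0,0,0,0,0,0.0006,255]]' 10 && python3 ok.py
```

```text
time_s: 13.15
eef_pos: [0.5876, -0.1602, 0.2022]
tool_rot: [3.093, 0.549, 0.001]
force: [0.2, -1.5, 3.2]
grip_width: 0.0237
grip_force: 10.0
CHK 0.2022 3.2False
```

```bash
sed -i 's/sys.exit(\(.*\))/sys.exit(int(\1))/' ok.py
python3 -m crank '[[0,0,0,0,0,0.0008,255],[0,0,0,0,0,0.0008,255],[0,0,0,0,0,0.0008,255],[0,0,0,0,0,0.0008,255],[0,0,0,0,0,0.0008,255],[0,0,0,0,0,0.0008,255],[0,0,0,0,0,0.0008,255],[0,0,0,0,0,0.0008,255]]' 10 | grep -v rot && python3 ok.py && python3 -m crank '[[0,0,0,0,0,0.0008,255],[0,0,0,0,0,0.0008,255],[0,0,0,0,0,0.0008,255],[0,0,0,0,0,0.0008,255],[0,0,0,0,0,0.0008,255],[0,0,0,0,0,0.0008,255],[0,0,0,0,0,0.0008,255],[0,0,0,0,0,0.0008,255]]' 10 && python3 ok.py
```

```text
time_s: 13.95
eef_pos: [0.5875, -0.1601, 0.1987]
force: [1.1, -3.0, 2.5]
grip_width: 0.0237
grip_force: 10.0
CHK 0.1987 2.5
time_s: 14.75
eef_pos: [0.5874, -0.16, 0.1955]
tool_rot: [3.093, 0.55, 0.0]
force: [1.7, -1.9, 4.2]
grip_width: 0.024
grip_force: 10.0
CHK 0.1955 4.2
```

```bash
python3 -m crank '[[0,0,0,0,0,0.0008,255],[0,0,0,0,0,0.0008,255],[0,0,0,0,0,0.0008,255],[0,0,0,0,0,0.0008,255],[0,0,0,0,0,0.0008,255],[0,0,0,0,0,0.0008,255],[0,0,0,0,0,0.0008,255],[0,0,0,0,0,0,255]]' 10 | grep force: && python3 ok.py && python3 -m crank '[[0,0,0,0,0,0.0008,255],[0,0,0,0,0,0.0008,255],[0,0,0,0,0,0.0008,255],[0,0,0,0,0,0.0008,255],[0,0,0,0,0,0.0008,255],[0,0,0,0,0,0.0008,255],[0,0,0,0,0,0.0008,255],[0,0,0,0,0,0,255]]' 10 | grep force: && python3 ok.py && python3 -m crank '[[0,0,0,0,0,0.0008,255],[0,0,0,0,0,0.0008,255],[0,0,0,0,0,0.0008,255],[0,0,0,0,0,0.0008,255],[0,0,0,0,0,0.0008,255],[0,0,0,0,0,0.0008,255],[0,0,0,0,0,0.0008,255],[0,0,0,0,0,0,255]]' 10 && python3 ok.py
python3 - <<'E'
from h import *
w,d=ctrl.snapshot("wrist");cv2.imwrite("pics/w7.png",w);np.save("pics/w7.npy",d)
T=ctrl.camera_info("wrist")["T_tool_cam"];K=ctrl.camera_info("wrist")["K"]
def knob(w,d):
    v,u=np.mgrid[200:330,285:345];dd=d[200:330,285:345];k=(w[200:330,285:345].max(2)<60)&(dd>0)
    q=(np.stack([(u-K[0,2])/K[0,0]*dd,(v-K[1,2])/K[1,1]*dd,dd,np.ones_like(dd)],-1)@T.T)[k]
    q=q[(abs(q[:,1])<.012)&(abs(q[:,0])<.015)];return np.percentile(q[:,2],[2,10,50,90,98]).round(4),len(q)
print(knob(w,d));print(knob(cv2.imread("pics/w4.png"),np.load("pics/w4.npz")["d"]))
E
```

```text
force: [1.7, -2.5, 3.0]
grip_force: 10.0
CHK 0.1926 3.0
force: [1.7, -2.5, 3.0]
grip_force: 10.0
CHK 0.1898 3.0
time_s: 17.15
eef_pos: [0.5873, -0.1599, 0.187]
tool_rot: [-3.093, -0.55, -0.0]
force: [1.9, -3.2, 2.9]
grip_width: 0.0238
grip_force: 10.0
CHK 0.187 2.9
(array([-0.0525, -0.0352, -0.0338, -0.0172, -0.0114]), 2561)
(array([-0.0536, -0.0349, -0.0335, -0.0169, -0.0101]), 2586)
```

```bash
python3 -m crank '[[0,0,0,0,0,0.0008,255],[0,0,0,0,0,0.0008,255],[0,0,0,0,0,0.0008,255],[0,0,0,0,0,0.0008,255],[0,0,0,0,0,0.0008,255],[0,0,0,0,0,0.0008,255],[0,0,0,0,0,0.0008,255],[0,0,0,0,0,0.0008,255]]' 10 | grep force: && python3 ok.py && python3 -m crank '[[0,0,0,0,0,0.0008,255],[0,0,0,0,0,0.0008,255],[0,0,0,0,0,0.0008,255],[0,0,0,0,0,0.0008,255],[0,0,0,0,0,0.0008,255],[0,0,0,0,0,0.0008,255],[0,0,0,0,0,0.0008,255],[0,0,0,0,0,0.0008,255]]' 10 | grep force: && python3 ok.py && python3 -m crank '[[0,0,0,0,0,0.0008,255],[0,0,0,0,0,0.0008,255],[0,0,0,0,0,0.0008,255],[0,0,0,0,0,0.0008,255],[0,0,0,0,0,0.0008,255],[0,0,0,0,0,0.0008,255],[0,0,0,0,0,0.0008,255],[0,0,0,0,0,0.0008,255]]' 10 && python3 ok.py
```

```text
force: [2.4, -2.2, 3.7]
grip_force: 10.0
CHK 0.1838 3.7
force: [2.5, -2.9, 2.9]
grip_force: 10.0
CHK 0.1807 2.9
time_s: 19.6
eef_pos: [0.5873, -0.1599, 0.1774]
tool_rot: [-3.093, -0.55, -0.0]
force: [2.8, -3.7, 3.6]
grip_width: 0.0237
grip_force: 10.0
CHK 0.1774 3.6
```

```bash
python3 -m crank '[[0,0,0,0,0,0.0008,255],[0,0,0,0,0,0.0008,255],[0,0,0,0,0,0.0008,255],[0,0,0,0,0,0.0008,255],[0,0,0,0,0,0.0008,255],[0,0,0,0,0,0.0008,255],[0,0,0,0,0,0.0008,255],[0,0,0,0,0,0.0008,255]]' 10 | grep force: && python3 ok.py && python3 -m crank '[[0,0,0,0,0,0.0008,255],[0,0,0,0,0,0.0008,255],[0,0,0,0,0,0.0008,255],[0,0,0,0,0,0.0008,255],[0,0,0,0,0,0.0008,255],[0,0,0,0,0,0.0008,255],[0,0,0,0,0,0.0008,255],[0,0,0,0,0,0.0008,255]]' 10 | grep force: && python3 ok.py && python3 -m crank '[[0,0,0,0,0,0.0008,255],[0,0,0,0,0,0.0008,255],[0,0,0,0,0,0.0008,255],[0,0,0,0,0,0.0008,255],[0,0,0,0,0,0.0008,255],[0,0,0,0,0,0.0008,255],[0,0,0,0,0,0.0008,255],[0,0,0,0,0,0.0008,255]]' 10 && python3 ok.py
```

```text
force: [1.8, -3.1, 3.7]
grip_force: 10.0
CHK 0.1743 3.7
force: [2.0, -2.7, 3.0]
grip_force: 10.0
CHK 0.171 3.0
time_s: 22.0
eef_pos: [0.5873, -0.1598, 0.1678]
tool_rot: [-3.093, -0.55, 0.0]
force: [2.2, -2.7, 3.8]
grip_width: 0.0237
grip_force: 10.0
CHK 0.1678 3.8
```

```bash
python3 -m crank '[[0,0,0,0,0,0.0006,255],[0,0,0,0,0,0.0006,255],[0,0,0,0,0,0.0006,255],[0,0,0,0,0,0.0006,255],[0,0,0,0,0,0.0006,255],[0,0,0,0,0,0.0006,255],[0,0,0,0,0,0.0006,255],[0,0,0,0,0,0,255]]' 10 | grep force: && python3 ok.py && python3 -m crank '[[0,0,0,0,0,0.0006,255],[0,0,0,0,0,0.0006,255],[0,0,0,0,0,0.0006,255],[0,0,0,0,0,0.0006,255],[0,0,0,0,0,0.0006,255],[0,0,0,0,0,0.0006,255],[0,0,0,0,0,0.0006,255],[0,0,0,0,0,0,255]]' 10
python3 ok.py
python3 - <<'E'
from h import *
w,d=ctrl.snapshot("wrist");cv2.imwrite("pics/w8.png",w);np.save("pics/w8.npy",d)
T=ctrl.camera_info("wrist")["T_tool_cam"];K=ctrl.camera_info("wrist")["K"]
v,u=np.mgrid[150:330,270:360];dd=d[150:330,270:360];k=dd>0
q=(np.stack([(u-K[0,2])/K[0,0]*dd,(v-K[1,2])/K[1,1]*dd,dd,np.ones_like(dd)],-1)@T.T)
b=(w[150:330,270:360].max(2)<60)&k;a=q[b];a=a[(abs(a[:,1])<.012)&(abs(a[:,0])<.015)];print(np.percentile(a[:,2],[2,10,50,90]))
f=q[k];r=np.hypot(f[:,0],f[:,1]-.001);f=f[(r<.027)&(r>.019)&(f[:,2]>.03)];print("foot top z world",ctrl.sense()["eef_pos"][2]-np.median(f[:,2]))
E
```

```text
force: [1.4, -2.8, 3.0]
grip_force: 10.0
CHK 0.1657 3.0
time_s: 23.6
eef_pos: [0.5873, -0.1598, 0.1636]
tool_rot: [-3.093, -0.55, -0.0]
force: [2.5, -2.5, 2.2]
grip_width: 0.0236
grip_force: 10.0
CHK 0.1636 2.2
[-0.05359977 -0.03526245 -0.03386686 -0.01662007]
foot top z world 0.11723694526855016
```

```bash
python3 -m crank '[[0,0,0,0,0,0.0006,255],[0,0,0,0,0,0.0006,255],[0,0,0,0,0,0.0006,255],[0,0,0,0,0,0.0006,255],[0,0,0,0,0,0,255],[0,0,0,0,0,0,255],[0,0,0,0,0,0,255],[0,0,0,0,0,0,255]]' 10 | grep -v rot; python3 ok.py && python3 -m crank '[[0,0,0,0,0,0.0006,255],[0,0,0,0,0,0.0006,255],[0,0,0,0,0,0.0006,255],[0,0,0,0,0,0.0006,255],[0,0,0,0,0,0,255],[0,0,0,0,0,0,255],[0,0,0,0,0,0,255],[0,0,0,0,0,0,255]]' 10; python3 ok.py
```

```text
time_s: 24.45
eef_pos: [0.5873, -0.1599, 0.1624]
force: [1.7, -3.0, 2.6]
grip_width: 0.0235
grip_force: 10.0
CHK 0.1624 2.6
time_s: 25.25
eef_pos: [0.5874, -0.1599, 0.1621]
tool_rot: [3.093, 0.55, 0.001]
force: [1.0, -2.5, 8.7]
grip_width: 0.024
grip_force: 10.0
CHK 0.1621 8.7
```

The force stepped from about 3 to 8.7 N while the TCP stalled at 0.1621, so the rod is on the floor. I release and back off upward.

```bash
python3 -m crank '[[0,0,0,0,0,-0.0006,255],[0,0,0,0,0,0,200],[0,0,0,0,0,0,150],[0,0,0,0,0,0,100],[0,0,0,0,0,0,50],[0,0,0,0,0,0,0],[0,0,0,0,0,0,0],[0,0,0,0,0,0,0]]' 10; python3 -m crank '[[0,0,0,0,0,0,0],[0,0,0,0,0,0,0],[0,0,0,0,0,0,0],[0,0,0,0,0,-0.02,0],[0,0,0,0,0,-0.05,0],[0,0,0,0,0,-0.06,0],[0,0,0,0,0,-0.06,0],[0,0,0,0,0,-0.02,0]]' 10
python3 - <<'E'
from h import *
for i in range(4):C=cam("wrist");w,d=ctrl.snapshot("wrist")
p,_=ctrl.snapshot("scene");K=C[0];dd=d
v,u=np.mgrid[0:400,0:640];q=(np.stack([(u-K[0,2])/K[0,0]*dd,(v-K[1,2])/K[1,1]*dd,dd,np.ones_like(dd)],-1)@C[1].T)
r=np.hypot(q[...,0]-.588,q[...,1]+.16);f=q[(r<.027)&(r>.019)&(q[...,2]<.13)&(q[...,2]>.1)];print("foot",np.median(f[:,2]),np.linalg.lstsq(np.c_[f[:,:2]-[.588,-.16],np.ones(len(f))],f[:,2],rcond=None)[0])
k=q[(w.max(2)<60)&(r<.02)&(dd>0)];print("knob top z",np.percentile(k[:,2],[50,90,98]));print(ctrl.sense()["eef_pos"],ctrl.sense()["force"])
o=np.zeros((400,800,3),np.uint8);o[:,:500]=w[:,70:570];o[:360,500:800]=cv2.resize(p[130:220,255:330],None,fx=4,fy=4);cv2.imwrite("pics/c9.png",o)
E
```

```text
time_s: 26.05
eef_pos: [0.5871, -0.1597, 0.1614]
tool_rot: [-3.093, -0.55, 0.001]
force: [0.4, 0.3, -0.3]
grip_width: 0.0673
grip_force: 0.0
time_s: 26.85
eef_pos: [0.5892, -0.1602, 0.2709]
tool_rot: [3.09, 0.549, 0.011]
force: [-0.4, -0.7, 0.1]
grip_width: 0.0929
grip_force: 0.0
foot 0.11740086524068971 [-0.00060491 -0.00145619  0.11739766]
knob top z [0.19614523 0.19718217 0.19775497]
[ 0.58626723 -0.15962512  0.26483779] [ 0.58147125  0.55658942 -0.04557221]
```

View pics/c9.png

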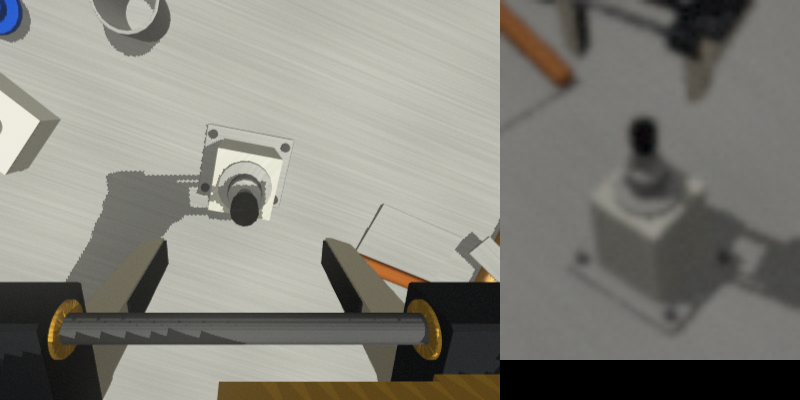

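The gauge stands on the mould with its foot flat and its knob at crop (244,205). The gripper is clear and nothing else has moved, so I hand in.

```bash
python3 -c "
from bench import ctrl
print(ctrl.job_done())"
```

```text
the job is handed in; nothing more can be done
None
```

The job is handed in: the gauge stands released on the mould with its foot flat and its rod on the bore's floor, about 80 mm deep by my estimate; I pressed with about 13 N on the mould at most by my readings, and saw nothing else moved (the hand-in gave no verdict).

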